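# Free the seam of the instrument box and hold its lid open

## Robot

A 7-joint arm with a two-finger parallel gripper is mounted at the origin on a cart in front of the work surface, level with it; the furniture and walls round the work are solid. World frame = base frame: x ahead of the robot, y to its left, z up, the work surface at z = 0. Lengths are in m, angles in rad, forces in N, time in s.
With the tool pointing down it reaches from about 0.4 to 0.875 m from the base axis. Payload 6.5 kg.
Tool frame: the origin (TCP) lies at the very end of the fingers, on their centre line; the grasp point (between the pads) lies ctrl.tcp_to_grasp behind it (ctrl.tcp_to_grasp is the distance from the TCP to the grasp point, in m); z points along the fingers, y is the line along which they close (so a half turn about z gives the same grasp; the last joint's range is limited). The gripper opens to 85 mm and grips with 20 to 120 N. Pads are 22 mm wide; open, the fingers measure 114 mm over their backs; the gripper's body (76 mm by 85 mm) begins 54 mm behind the grasp point. The pads swing forward as they close: fully open they stand 13 mm farther back than shut.
Start: joints at [-1.301, 0.536, -0.004, 1.538, 0.003, 1.067, -0.071], TCP at [0.214, 0.614, 0.231] pointing down, gripper open.
Joint ranges: [-2.7, 2.7], [-0.37, 2.16], [-1.27, 1.26], [0.24, 2.4], [-1.31, 4.45], [0.19, 1.91], [-2.76, 2.76]. Speed limits (rad/s): [2.39, 2.39, 3.14, 3.14, 3.14, 3.14, 3.14].

## Interface

Orientations are given as [roll, pitch, yaw] about the fixed x, y, z axes, in that order (R = Rz(yaw) Ry(pitch) Rx(roll)).
In Python, from workcell import ctrl, imaging, order, spotter gives the robot as it stands.
- The arm moves only by the shell command python3 -m pendant 'ROWS'. ROWS is JSON, one flat list of numbers, 5 for each row, row after row: the opening, from 0 (shut) to 1 (fully open), then the shift along the tool's x, y, z in m, then the turn about the tool's z in rad. A call has 1 to 10 rows; each row is the pose to reach, as a shift and turn from the pose commanded when the call began, along the tool's axes at that moment; what a row does not reach only later rows make up. A row lasts 1/8 s, in which the tool goes at most 62.5 mm and 10.7 degrees, less where a joint would pass 70% of its speed; a pose out of reach is approached as far as the arm can. A call with a gripper value outside its range is refused whole. The fingers move at their own pace and stop on an object; the grip force is fixed at half the most. Time passes only in rows, so rows that repeat a pose let the fingers close. It gives the time, the measured TCP pose, the force, the opening and the grip force at its end, in the units of the state.
- ctrl.sense(): the state, without advancing time (a new reading comes with each control period).
- imaging.grab_frame(name): name is "scene" or "top" or "wrist"; returns a dict with "pixels" (400x640x3 uint8, red, green, blue), "vertical_fov" (degrees; the focal length in pixels is half the picture's height over the tangent of half this angle, whatever the lens; pixels are square), "cx", "cy" (the principal point, pixels), "world_to_cam" (4x4, takes a point from world to camera coordinates). Camera axes: x right, y up, looking along -z (the intrinsics and any distortion apply to the point x, -y, -z); pixel columns grow to the right and rows downward; lengths in m; the calibration is good to about 2 mm. A picture is of the moment at which its call begins. There is no depth.
- order.sign_off(): hands the job in; it is judged then, once.
Trained networks look in a picture, given as the dict that the camera call returned (one of the last four; its "shot" number tells which), for a name from the list of things; names that differ only in an ending like _2 or _b are one class to them, and where a whole thing is asked for, a point or a joint stands for the part that bears it (a point fixed in the world has none). Each returns a list of dicts, best first, with "score" (0 to 1); they miss things now and then, are a little off and sometimes report something else, mostly with a low value. They report only what shows in the picture. A call takes as long as a camera call. They do not tell look-alikes from the thing itself.
- spotter.spot_in(picture, thing): "extent" ([left, top, width, height] in pixels, round what is visible of it).
The state is a dict: "time_s": time; "joints": joint angles; "joint_vel": joint speeds; "joint_efforts": joint torques, N m; "tool_pos": TCP position; "tcp_rot": TCP orientation; "wrist_force": force on the tool from outside, world axes, zero at the start; "moment": the same for the moment, N m; "opening": opening from 0.0 (shut) to 1.0 (fully open); "grasp_force": force on a finger pad.
Only numpy, scipy, OpenCV 4.12 (cv2) and the standard library are available. Lean on these libraries where they do the work, as an engineer would, in place of code of your own. Each camera call takes 0.05 s, during which the arm holds its last target. There are 200 camera calls.

## Task

Take the seam pick from its stand and slowly run its tip along inside the seam groove in front of the instrument box's lid, from the groove's left end to its right end (left and right as the robot sees them), about 3 cm a second, to free the seal; then set the pick back upright and fully down in its stand. After that lift the lid by its bar handle to an opening of about 50 degrees and finish holding it there: it falls shut by itself, so the program ends with the gripper still holding the bar. Leave the other things on the table where they are.

Things in the scene. Friction and masses are not known exactly. Their poses are not given: they have to be found in the camera images.
- instrument_box: White plastic box with a grey lid flush with its rim, fixed, 150 (x) x 210 (y) x 65 mm high. Origin: centre of its underside; z up; the front (-x) faces the robot, +y is left; turned up to 0.25 rad. Between the 6 mm front wall and the lid's front edge runs the seam groove along y: 10 mm wide, 7 mm deep, dark floor at z = 58 mm, centre line at x = -64 mm, from y = 99 to -99 mm.
- seam_left (a point): Point on the groove's centre line at rim height (7 mm above the groove's floor), 14 mm short of the groove's left end; box frame (-64, 85, 65) mm. A run that begins within 24 mm of the end counts as beginning at the end.
- seam_right (a point): The same at the right end; box frame (-64, -85, 65) mm.
- seam_pick: Loose, about 40 g, upright in its stand. Steel shank 5 mm thick (tip 4 mm), 50 mm long; above it a collar 22 mm across (50 to 58 mm above the tip) and a round aluminium handle 16 mm across from 58 to 122 mm above the tip, tapering to its top at 130 mm. Origin: the tip; z runs up the handle. Grip from above by the handle at any yaw, about 95 mm above the tip.
- pick_tip (a point): The pick's tip (lowest end of the shank).
- pick_stand: Black block 60 x 60 x 58 mm high, fixed to the table, with one upright hole 13 mm wide (mouth chamfered 3 mm) in the middle of its top. The pick's collar rests on the block's top, the tip then is 50 mm below the top. It stands to the left or to the right of the box. Origin: centre of its underside.
- stand_mouth (a point): Centre of the stand's hole at the level of its top, 58 mm above the table; z up.
- lid_angle (a joint): Opening angle of the box's lid, rad: 0 closed, 0.873 is 50 degrees, stop at 1.4. The lid (about 0.3 kg with its bar) turns upward and away from the robot about the hinge at its rear edge and falls shut from every angle when let go.
- lid_hinge (a point): Middle of the lid's hinge axis (parallel to the box's y), box frame (62, 0, 65) mm; the lid turns about this.
- lid: The lid, 121 x 190 x 7 mm, with its handle: a round steel bar 10 mm thick, 90 mm long, parallel to the box's y axis, on two posts, its middle line 35 mm above the lid's top; turns with the lid. Gripped across (fingers before and behind it) it can turn between the fingers, so the gripper may stay upright. Origin: middle of the hinge axis.
- bar_mid (a point): Middle of the bar: with the lid closed 97 mm in front of and 35 mm above the hinge axis, so 103 mm from it.
- tape_roll: Bystander: roll of beige tape lying flat, 60 mm across, 19 mm high. Origin: centre of its underside.
- monomer_dropper: Bystander: dropper bottle, 30 mm thick, 82 mm high, standing. Origin: centre of its underside.
- pink_dappen: Bystander: small cup, 33 mm wide, 28 mm high. Origin: centre of its underside.
- glue_needle_bottle: Bystander: squeeze bottle with needle, 25 mm thick, 104 mm high, standing. Origin: centre of its underside.
Not all that is in view belongs to the job. Several things have the shape of the pick_stand; the one meant has the colours described above.

How it is judged:
By the outcome, as a careful person would: the job done as asked, in the order asked, and still so for the second after the job is handed in, while the arm keeps its last pose, push and grip.
It also fails if it takes over 72 s, if anything falls off the work surface, if the arm or the gripper's body presses on something with over 40 N, if the wrist force passes 120 N, or if a joint passes its speed limit or range.

## Working session

There is one attempt and no reset: what is moved stays moved. The work goes in short steps, Python scripts to look and compute and a shell command to move; the robot and the scene stay as the last step left them, time stands still between calls to the robot, and variables do not carry over. Pictures are saved under pics/ and viewed, at most 11 in all, crops included, and the job is handed in when it is done.

```bash
mkdir -p pics; ls
python3 - <<'E'
from workcell import ctrl, imaging, order, spotter
import cv2, numpy as np
s=ctrl.sense();print(s['time_s'],s['tool_pos'],s['tcp_rot'],s['opening'],ctrl.tcp_to_grasp)
for n in ["top","scene"]:
    f=imaging.grab_frame(n)
    print(n,f['vertical_fov'],f['cx'],f['cy'],[k for k in f if k!='pixels']);print(np.round(f['world_to_cam'],4).tolist())
    cv2.imwrite(f'pics/{n}0.png',f['pixels'][:,:,::-1])
    for t in ["instrument_box","pick_stand","seam_pick","lid"]:
        print(t,[(np.round(d['extent'],1).tolist(),round(d['score'],2)) for d in spotter.spot_in(f,t)])
E
```

```text
pics
0.0 [0.21397547 0.61310312 0.23040306] [-3.13986069e+00  1.13272579e-04  2.80592440e+00] 1.0011614372788549 0.0187
top 57.08304715712113 314.51261073258627 198.92240983561052 ['vertical_fov', 'cx', 'cy', 'world_to_cam', 'shot']
[[0.0393, -0.9992, -0.0041, 0.0207], [0.9742, 0.0374, 0.2225, -0.538], [-0.2222, -0.0127, 0.9749, -1.0079], [0.0, 0.0, 0.0, 1.0]]
instrument_box [([268.3, 150.9, 75.3, 60.7], 0.82)]
pick_stand [([382.5, 198.1, 24.1, 23.9], 0.97), ([373.8, 155.9, 27.7, 29.6], 0.66)]
seam_pick [([395.5, 195.9, 11.9, 15.6], 0.58), ([271.0, 152.6, 66.5, 52.4], 0.54)]
lid [([268.3, 150.9, 71.4, 50.1], 0.74)]
scene 44.42794615223861 323.30506834921164 199.80587843858063 ['vertical_fov', 'cx', 'cy', 'world_to_cam', 'shot']
[[0.7275, -0.6861, -0.0042, -0.3583], [0.5059, 0.5322, 0.6789, -0.3583], [-0.4636, -0.4959, 0.7343, -0.8889], [0.0, 0.0, 0.0, 1.0]]
instrument_box [([279.3, 155.9, 107.4, 85.0], 0.9)]
pick_stand [([405.3, 229.2, 40.1, 43.8], 0.75), ([379.7, 263.1, 43.6, 50.0], 0.59)]
seam_pick [([381.5, 263.7, 42.1, 49.7], 0.73), ([398.3, 256.5, 11.1, 26.5], 0.66)]
lid [([287.6, 161.8, 93.9, 62.2], 0.79), ([395.9, 257.1, 15.8, 29.8], 0.61)]
```

View both.

View pics/top0.png

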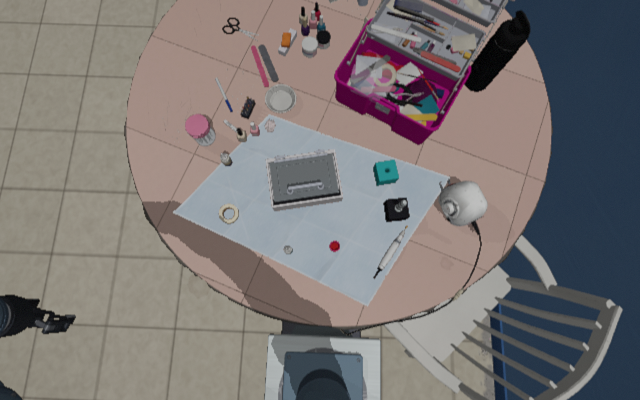

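View pics/scene0.png

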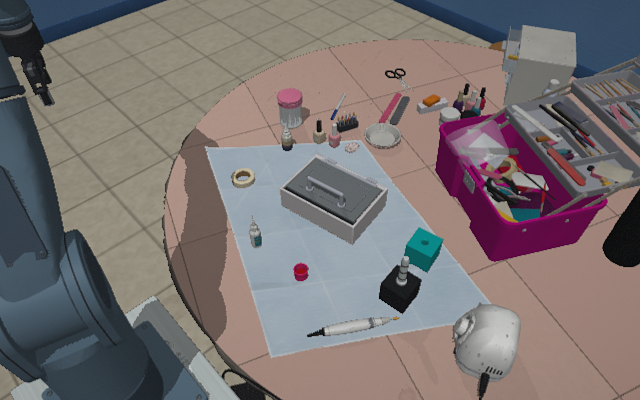

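```bash
cat > h.py <<'E'
from workcell import ctrl, imaging, order, spotter
import cv2, numpy as np
from scipy.spatial.transform import Rotation as Ro
def cam(f):
    fl=f['pixels'].shape[0]/2/np.tan(np.radians(f['vertical_fov'])/2)
    return fl,f['world_to_cam'][:3,:3],f['world_to_cam'][:3,3]
def proj(f,P):
    fl,R,t=cam(f);c=np.atleast_2d(P)@R.T+t
    return np.c_[f['cx']+fl*c[:,0]/-c[:,2], f['cy']-fl*c[:,1]/-c[:,2]]
def ray(f,uv):
    fl,R,t=cam(f);d=R.T@np.array([(uv[0]-f['cx'])/fl,-(uv[1]-f['cy'])/fl,-1]);return -R.T@t,d/np.linalg.norm(d)
def onz(f,uv,z):
    o,d=ray(f,uv);return o+d*(z-o[2])/d[2]
def totool(P,yaw=None):
    "world target TCP -> shift in tool axes from now"
    s=ctrl.sense();return Ro.from_euler('xyz',s['tcp_rot']).inv().apply(np.array(P)-s['tool_pos'])
E
python3 - <<'E'
from h import *
f=imaging.grab_frame("top");g=imaging.grab_frame("scene")
def bc(e):return [e[0]+e[2]/2,e[1]+e[3]/2]
print('black stand top',onz(f,(397,206),.058),'scene',onz(g,(399,281),.058))
print('teal',onz(f,(386,171),.058))
for c in [(267,157),(337,150),(342,198),(272,207)]: print('box',onz(f,c,.065).round(3))
for c in [(282,188),(318,156),(387,197),(350,229)]: print('boxscene',onz(g,c,.065).round(3))
for t in ["tape_roll","monomer_dropper","pink_dappen","glue_needle_bottle"]:
    for d in spotter.spot_in(f,t)[:2]: print(t,np.round(d['extent']),round(d['score'],2),onz(f,bc(d['extent']),.02).round(3))
o=f['pixels'][120:270,220:440];cv2.imwrite('pics/c1.png',cv2.resize(o,(792,540),interpolation=cv2.INTER_CUBIC)[:,:,::-1])
E
```

```text
black stand top [ 0.52551397 -0.1980772   0.058     ] scene [ 0.51553088 -0.19828045  0.058     ]
teal [ 0.63026586 -0.16666477  0.058     ]
box [0.658 0.188 0.065]
box [ 0.688 -0.02   0.065]
box [ 0.542 -0.038  0.065]
box [0.507 0.163 0.065]
boxscene [0.509 0.159 0.065]
boxscene [0.647 0.183 0.065]
boxscene [ 0.666 -0.031  0.065]
boxscene [ 0.536 -0.039  0.065]
tape_roll [216. 204.  22.  18.] 0.59 [0.492 0.302 0.02 ]
monomer_dropper [220. 154.  10.  14.] 0.48 [0.656 0.325 0.02 ]
pink_dappen [328. 240.  14.  16.] 0.62 [ 0.4   -0.023  0.02 ]
glue_needle_bottle [282. 245.   8.  11.] 0.61 [0.39 0.12 0.02]
```

View pics/c1.png

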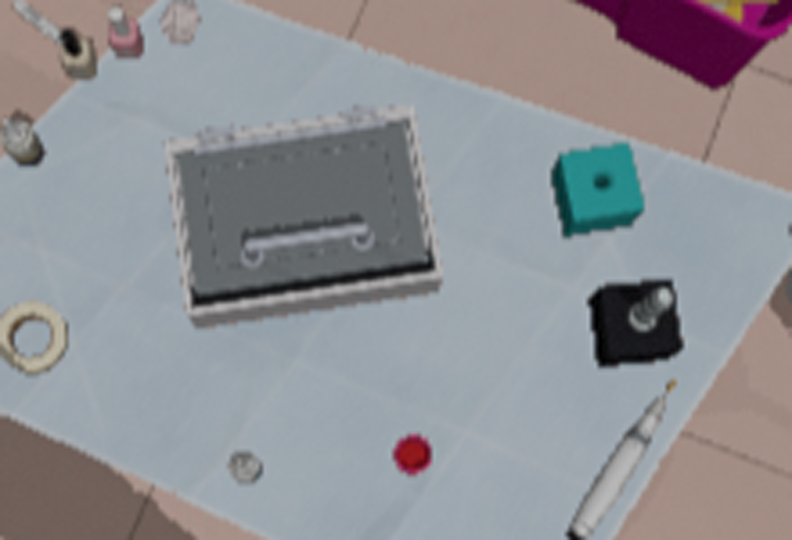

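Run:
```python
from h import *
print(totool([0.50,0.05,0.33]).round(4))
```

```text
[-0.4556 -0.438  -0.0987]
```

```bash
python3 -m pendant '[1,-0.456,-0.438,-0.099,1.07, 1,-0.456,-0.438,-0.099,1.07, 1,-0.456,-0.438,-0.099,1.07, 1,-0.456,-0.438,-0.099,1.07, 1,-0.456,-0.438,-0.099,1.07, 1,-0.456,-0.438,-0.099,1.07, 1,-0.456,-0.438,-0.099,1.07, 1,-0.456,-0.438,-0.099,1.07, 1,-0.456,-0.438,-0.099,1.07, 1,-0.456,-0.438,-0.099,1.07]'
python3 - <<'E'
from h import *
print({k:np.round(v,3).tolist() for k,v in ctrl.sense().items()})
f=imaging.grab_frame("wrist");cv2.imwrite('pics/w1.png',f['pixels'][:,:,::-1])
fl,R,t=cam(f);print(f['vertical_fov'],f['cx'],f['cy'],(-R.T@t).round(3),R.round(2).tolist())
for t in ["instrument_box","pick_stand","seam_pick","lid"]:
        print(t,[(np.round(d['extent'],1).tolist(),round(d['score'],2)) for d in spotter.spot_in(f,t)])
print(proj(f,[[.52,-.198,.058]]))
E
```

```text
time_s: 2.05
tool_pos: [0.4944, 0.0614, 0.3287]
tcp_rot: [3.14, -0.001, 1.736]
wrist_force: [1.3, 1.1, 0.3]
opening: 1.0
grasp_force: 0.0
{'time_s': 2.05, 'joints': [-0.672, 0.181, 0.53, 1.837, -0.101, 1.149, 0.058], 'joint_vel': [0.737, 0.253, 0.387, -0.418, -0.186, 0.23, 1.16], 'joint_efforts': [-3.772, -36.555, 2.811, -24.715, 0.427, -0.023, -1.563], 'tool_pos': [0.494, 0.061, 0.329], 'tcp_rot': [3.14, -0.001, 1.736], 'wrist_force': [1.327, 1.146, 0.268], 'moment': [0.1, -0.064, 0.035], 'grasp_force': 0.0, 'opening': 1.0}
71.40673585076951 317.8312860197392 201.88911453630269 [0.484 0.128 0.472] [[0.99, 0.16, 0.0], [-0.16, 0.95, -0.27], [-0.04, 0.26, 0.96]]
instrument_box [([336.7, 96.2, 111.5, 150.3], 0.73)]
pick_stand [([353.3, 282.0, 43.8, 48.6], 0.86), ([292.6, 285.0, 30.7, 44.5], 0.82)]
seam_pick [([304.6, 314.2, 7.7, 16.6], 0.47)]
lid [([348.5, 106.4, 90.2, 128.6], 0.66)]
[[307.05215521 319.7287016 ]]
```

View pics/w1.png

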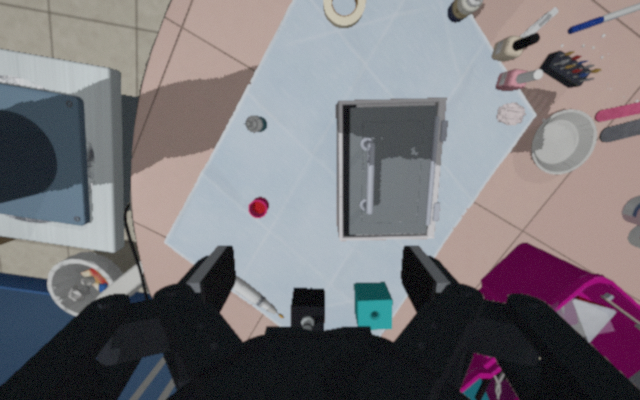

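Run:
```python
from h import *
print(totool([0.525,0.05,0.23]).round(4))
```

```text
[-0.0188  0.0289  0.0978]
```

```bash
python3 -m pendant '[1,-0.01,0.025,0.098,0, 1,-0.01,0.025,0.098,0, 1,-0.01,0.025,0.098,0, 1,-0.01,0.025,0.098,0, 1,-0.01,0.025,0.098,0]'
python3 - <<'E'
from h import *
f=imaging.grab_frame("wrist")
print(ctrl.sense()['joint_vel'].round(3))
import pickle;pickle.dump(f,open('w2.pkl','wb'))
# ortho at z=.065, 0.5mm/px ; rows = x descending, cols = y descending
xs=np.arange(.70,.48,-.0005);ys=np.arange(.20,-.08,-.0005)
X,Y=np.meshgrid(xs,ys,indexing='ij');p=proj(f,np.c_[X.ravel(),Y.ravel(),np.full(X.size,.065)]).astype(np.float32)
o=cv2.remap(f['pixels'],p[:,0].reshape(X.shape),p[:,1].reshape(X.shape),cv2.INTER_CUBIC);cv2.imwrite('pics/o2.png',o[:,:,::-1])
a=f['pixels'];cv2.imwrite('pics/w2.png',a[:,:,::-1])
E
```

```text
time_s: 2.92
tool_pos: [0.5207, 0.0581, 0.2318]
tcp_rot: [3.139, -0.001, 1.737]
wrist_force: [0.1, 0.3, -0.2]
opening: 0.998
grasp_force: 0.0
[ 0.005  0.005  0.001  0.004 -0.    -0.003  0.002]
```

View pics/o2.png

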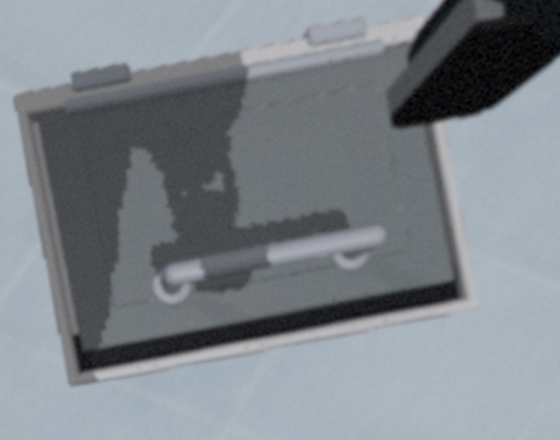

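Run:
```python
from h import *
import pickle
f=pickle.load(open('w2.pkl','rb'));print([k for k in f]);print(f.get('dist'))
o=cv2.imread('pics/o2.png')
def xy(p):return np.array([.70-.0005*p[1],.20-.0005*p[0]])
m=(o.max(2)<45).astype(np.uint8);m[:250]=0
n,l,s,c=cv2.connectedComponentsWithStats(m);i=1+s[1:,4].argmax();print(s[i])
r=cv2.minAreaRect(np.argwhere(l==i)[:,::-1].astype(np.float32));print('rect',r)
b=cv2.boxPoints(r);print([xy(q).round(4) for q in b],xy(r[0]))
# per-column centreline of dark band
cols=range(100,460,30)
for x in cols:
    q=np.where(l[:,x]==i)[0];print(x,q.min(),q.max(),end='; ')
# outer white silhouette: table bluish vs box : profile along columns for front edge
g=o.astype(int)
for x in (120,200,280,360,440):
    q=np.where(l[:,x]==i)[0].max();print('\n',x,q,g[q-4:q+26:2,x,:].tolist())
```

```text
['pixels', 'vertical_fov', 'cx', 'cy', 'world_to_cam', 'shot']
None
[  75  283  382   87 5674]
rect ((266.9449157714844, 326.0797424316406), (32.95443344116211, 383.95947265625), 81.82723236083984)
[array([0.5315, 0.1627], dtype=float32), array([ 0.5588, -0.0273], dtype=float32), array([ 0.5425, -0.0297], dtype=float32), array([0.5152, 0.1604], dtype=float32)] [0.53696013 0.06652754]
100 352 365; 130 346 360; 160 340 354; 190 334 348; 220 329 342; 250 323 336; 280 317 331; 310 311 325; 340 304 319; 370 299 313; 400 293 307; 430 288 302; 
 120 361 [[34, 30, 29], [36, 34, 33], [37, 33, 33], [66, 64, 64], [114, 112, 112], [158, 156, 157], [180, 178, 178], [189, 187, 187], [188, 188, 187], [176, 174, 174], [162, 157, 153], [171, 162, 152], [185, 176, 163], [188, 179, 167], [187, 178, 166]]

 200 346 [[39, 34, 33], [38, 33, 31], [40, 38, 38], [74, 72, 72], [124, 122, 123], [166, 163, 164], [185, 182, 183], [189, 187, 188], [183, 181, 181], [167, 163, 162], [162, 155, 150], [178, 168, 157], [183, 173, 160], [185, 174, 161], [185, 175, 161]]

 280 331 [[36, 31, 32], [29, 26, 24], [40, 38, 36], [82, 80, 81], [132, 128, 130], [167, 165, 165], [182, 179, 180], [185, 182, 184], [177, 174, 176], [171, 167, 165], [175, 170, 162], [185, 177, 166], [188, 179, 168], [188, 180, 168], [188, 179, 168]]

 360 315 [[32, 27, 28], [25, 19, 20], [37, 35, 37], [81, 79, 79], [133, 129, 129], [165, 162, 164], [179, 177, 178], [184, 183, 184], [184, 182, 182], [172, 169, 171], [162, 159, 160], [169, 162, 159], [186, 177, 169], [189, 181, 172], [190, 182, 172]]

 440 300 [[33, 28, 24], [30, 26, 25], [43, 41, 41], [82, 82, 82], [125, 121, 124], [160, 158, 159], [180, 178, 178], [186, 184, 185], [181, 179, 181], [168, 166, 168], [163, 158, 155], [175, 167, 160], [185, 177, 166], [188, 180, 168], [189, 180, 169]]
```

Run:
```python
from h import *
print(totool([0.52,-0.225,0.25]).round(4))
```

```text
[-0.279  -0.0473 -0.0188]
```

```bash
python3 -m pendant '[1,-0.279,-0.047,-0.019,0, 1,-0.279,-0.047,-0.019,0, 1,-0.279,-0.047,-0.019,0, 1,-0.279,-0.047,-0.019,0, 1,-0.279,-0.047,-0.019,0, 1,-0.279,-0.047,-0.019,0, 1,-0.279,-0.047,-0.019,0]'
python3 - <<'E'
from h import *
f=imaging.grab_frame("wrist");g=imaging.grab_frame("top");h=imaging.grab_frame("scene")
import pickle;pickle.dump((f,g,h),open('w3.pkl','wb'))
for n,F in zip("wts",(f,g,h)):
  for t in ["pick_stand","seam_pick"]:
    print(n,t,[(np.round(d['extent'],1).tolist(),round(d['score'],2)) for d in spotter.spot_in(F,t)])
a=cv2.resize(f['pixels'][140:400,200:440],(480,520),interpolation=cv2.INTER_CUBIC)
b=cv2.resize(h['pixels'][240:320,360:440],(320,520)[:1]+(320,),interpolation=cv2.INTER_CUBIC);b=np.pad(b,((0,200),(0,0),(0,0)))
cv2.imwrite('pics/w3.png',np.hstack([a,b])[:,:,::-1])
E
```

```text
time_s: 3.85
tool_pos: [0.5199, -0.2245, 0.2494]
tcp_rot: [3.141, -0.001, 1.737]
wrist_force: [-1.0, -0.0, -0.9]
opening: 1.001
grasp_force: 0.0
w pick_stand [([382.5, 124.3, 67.7, 55.1], 0.93), ([297.2, 133.9, 50.0, 52.8], 0.59)]
w seam_pick [([313.7, 152.9, 15.5, 30.0], 0.69)]
t pick_stand [([383.1, 200.6, 23.8, 19.7], 0.84), ([371.6, 154.0, 28.2, 29.7], 0.72), ([218.2, 151.5, 12.0, 17.1], 0.23), ([266.3, 148.9, 76.4, 60.5], 0.22)]
t seam_pick [([396.6, 199.6, 12.0, 11.8], 0.38)]
s pick_stand [([404.4, 230.3, 40.2, 39.6], 0.94), ([383.8, 265.5, 38.6, 49.0], 0.64)]
s seam_pick [([398.4, 258.3, 11.0, 26.0], 0.63)]
```

View pics/w3.png

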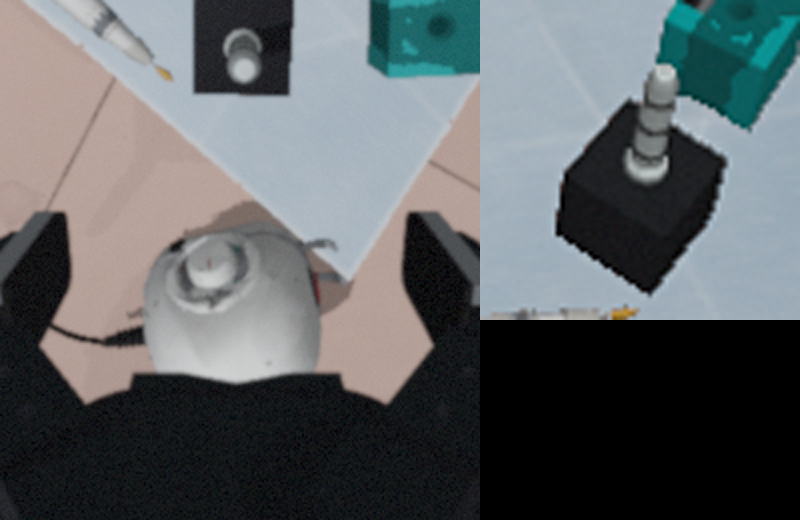

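Run:
```python
from h import *
import pickle
f,g,h=pickle.load(open('w3.pkl','rb'))
print('w top',onz(f,(321.5,172.5),.137),'collar',onz(f,(321,161.5),.066))
print('s top',onz(h,(406,259),.136),'collar',onz(h,(401.75,281),.062))
# stand top black mask
for n,F in (('w',f),('s',h),('t',g)):
    xs=np.arange(.60,.44,-.0005);ys=np.arange(-.12,-.28,-.0005)
    X,Y=np.meshgrid(xs,ys,indexing='ij');p=proj(F,np.c_[X.ravel(),Y.ravel(),np.full(X.size,.058)]).astype(np.float32)
    o=cv2.remap(F['pixels'],p[:,0].reshape(X.shape),p[:,1].reshape(X.shape),cv2.INTER_CUBIC)
    m=(o.max(2)<75).astype(np.uint8)
    k,l,s,c=cv2.connectedComponentsWithStats(m);i=1+s[1:,4].argmax()
    r=cv2.minAreaRect(np.argwhere(l==i)[:,::-1].astype(np.float32));print(n,s[i],(.60-.0005*r[0][1],-.12-.0005*r[0][0]),np.array(r[1])*.5,r[2])
```

```text
w top [ 0.52037595 -0.19887819  0.137     ] collar [ 0.52054762 -0.19758012  0.066     ]
s top [ 0.51738557 -0.20290068  0.136     ] collar [ 0.51720661 -0.20349665  0.062     ]
w [   93    94   132   129 11016] (0.5208074874877929, -0.1991610641479492) [57.69431686 59.72475815] 82.4505844116211
s [   98   100   162   188 20694] (0.5032763748168945, -0.20920046997070313) [90.0657959  71.14989471] 82.50414276123047
t [   76    98   149   143 13834] (0.5158855819702148, -0.1945578842163086) [64.8877182  69.73686218] 81.6070785522461
```

Run:
```python
from h import *
print(totool([0.5206,-0.1985,0.16]).round(4),totool([0.5206,-0.1985,0.084]).round(4))
```

```text
[0.0262 0.0055 0.089 ] [0.0262 0.0055 0.165 ]
```

```bash
python3 -m pendant '[1,0.026,0.005,0.02,0, 1,0.026,0.005,0.06,0, 1,0.026,0.005,0.1,0, 1,0.026,0.005,0.135,0, 1,0.026,0.005,0.165,0, 1,0.026,0.005,0.165,0, 1,0.026,0.005,0.165,0]'
python3 - <<'E'
from h import *
print(totool([0.5206,-0.1985,0.084]).round(4))
f=imaging.grab_frame("wrist");cv2.imwrite('pics/w4.png',cv2.resize(f['pixels'][150:400,150:490],(680,500))[:,:,::-1])
E
```

```text
time_s: 5.18
tool_pos: [0.5208, -0.1996, 0.0851]
tcp_rot: [3.14, 0.001, 1.736]
wrist_force: [-0.1, 0.3, 0.4]
opening: 0.997
grasp_force: 0.0
[ 0.0011 -0.0001  0.0011]
```

View pics/w4.png

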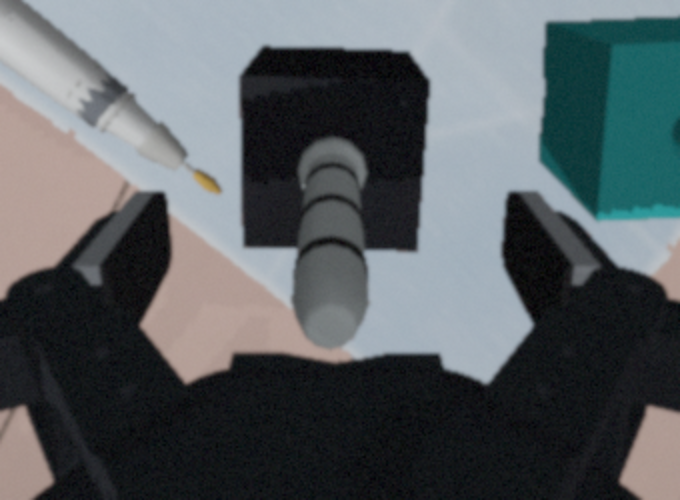

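```bash
python3 -m pendant '[0,0.001,0,0.001,0, 0,0.001,0,0.001,0, 0,0.001,0,0.001,0, 0,0.001,0,0.001,0, 0,0.001,0,0.001,0, 0,0.001,0,0.001,0]'
```

```text
time_s: 5.98
tool_pos: [0.5201, -0.1981, 0.0832]
tcp_rot: [3.141, 0.0, 1.736]
wrist_force: [-0.6, 0.4, 3.2]
opening: 0.17
grasp_force: 58.4
```

```bash
python3 -m pendant '[0,0,0,-0.03,0, 0,0,0,-0.07,0, 0,0,0,-0.11,0, 0,0,0,-0.11,0, 0,0,0,-0.11,0]'
python3 - <<'E'
from h import *
print(totool([0.5201,.1549,0.192]).round(4))
E
```

```text
time_s: 6.6
tool_pos: [0.5194, -0.1977, 0.1922]
tcp_rot: [-3.141, -0.001, 1.736]
wrist_force: [0.4, -0.0, -0.0]
opening: 0.172
grasp_force: 58.4
[0.3477 0.0587 0.0004]
```

```bash
python3 -m pendant '[0,0.04,0.007,0,0, 0,0.09,0.015,0,0, 0,0.14,0.024,0,0, 0,0.19,0.032,0,0, 0,0.24,0.04,0,0, 0,0.29,0.049,0,0, 0,0.33,0.056,0,0, 0,0.348,0.059,0.01,0, 0,0.348,0.059,0.03,0, 0,0.348,0.059,0.03,0]'
python3 -m pendant '[0,0,0,0.01,0,0,0,0,0.01,0,0,0,0,0.01,0]'
python3 - <<'E'
from h import *
import pickle
s=ctrl.sense();f=imaging.grab_frame("wrist");g=imaging.grab_frame("scene")
pickle.dump((s,f,g),open('w5.pkl','wb'))
p=s['tool_pos']-[0,0,.0752];print('tip est',p,proj(f,p),proj(g,p))
cv2.imwrite('pics/w5.png',np.hstack([cv2.resize(f['pixels'][40:340,220:420],(400,600)),cv2.resize(g['pixels'][140:260,270:350],(400,600),interpolation=cv2.INTER_CUBIC)])[:,:,::-1])
E
```

```text
time_s: 7.85
tool_pos: [0.5192, 0.1531, 0.1606]
tcp_rot: [-3.137, 0.002, 1.735]
wrist_force: [0.2, 0.0, 0.5]
opening: 0.168
grasp_force: 58.4
time_s: 8.22
tool_pos: [0.5212, 0.1546, 0.1532]
tcp_rot: [3.141, -0.0, 1.735]
wrist_force: [0.4, 0.2, -0.3]
opening: 0.171
grasp_force: 58.4
tip est [0.52123387 0.15458059 0.07804861] [[316.30125169 210.25924325]] [[286.88511409 182.48450185]]
```

View pics/w5.png

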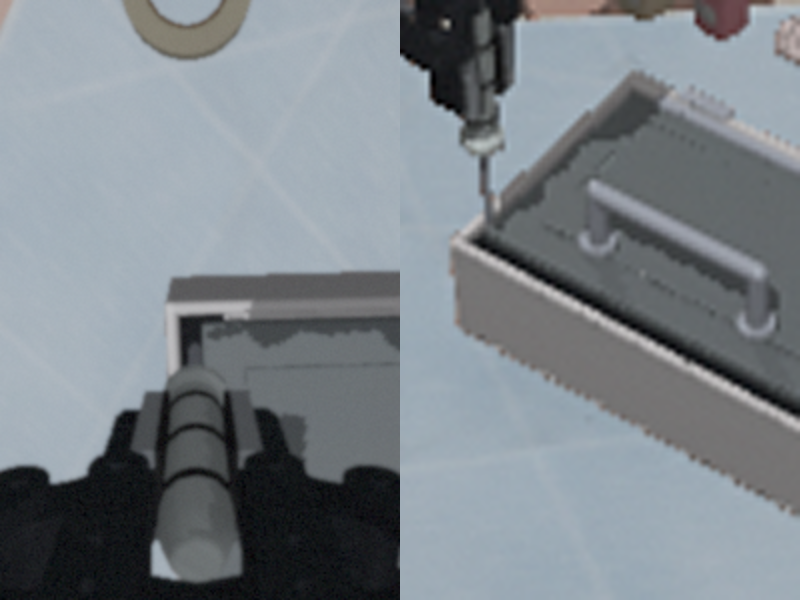

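Run:
```python
from h import *
import pickle
s,f,g=pickle.load(open('w5.pkl','rb'));a=f['pixels'].mean(2)
for v in (198,200,202,204,206,208,210,212,216,220):print(v,a[v,302:334].round().astype(int).tolist())
for v in (200,202,204): print([ (onz(f,(u,v),.065)[:2]).round(4).tolist() for u in (309.5,320.5)])
print('end col 314',a[185:206,312].astype(int).tolist())
b=.1886;R=np.array([[np.cos(b),-np.sin(b)],[np.sin(b),np.cos(b)]])
fl,R3,t=cam(f);print('cam',-R3.T@t, 'box-frame xy of tip rel groove mid',R.T@((s['tool_pos']-[0,0,.075])[:2]-[.537,.0665]))
print(R.T@(onz(f,(309.5,202),.065)[:2]-[.537,.0665]),R.T@(onz(f,(320.5,202),.065)[:2]-[.537,.0665]),R.T@(onz(f,(312,198),.065)[:2]-[.537,.0665]))
```

```text
198 [169, 176, 189, 191, 184, 165, 138, 104, 78, 68, 72, 65, 59, 56, 55, 56, 58, 52, 54, 49, 49, 40, 40, 40, 34, 42, 40, 40, 46, 89, 143, 161]
200 [163, 174, 187, 189, 182, 166, 137, 90, 45, 23, 27, 26, 29, 26, 36, 31, 23, 32, 35, 35, 42, 47, 40, 41, 45, 46, 42, 50, 44, 57, 82, 92]
202 [158, 170, 186, 190, 184, 167, 140, 98, 50, 23, 24, 22, 34, 32, 30, 31, 26, 34, 50, 71, 84, 87, 84, 89, 84, 82, 87, 85, 89, 87, 78, 70]
204 [160, 170, 185, 190, 184, 170, 143, 101, 51, 32, 30, 32, 31, 34, 30, 27, 30, 32, 52, 89, 106, 110, 107, 105, 95, 85, 75, 73, 79, 83, 79, 74]
206 [159, 170, 185, 189, 185, 169, 143, 106, 55, 35, 27, 30, 32, 29, 31, 27, 33, 34, 54, 89, 103, 92, 81, 77, 70, 72, 73, 71, 76, 79, 74, 73]
208 [166, 172, 186, 191, 185, 171, 148, 109, 54, 30, 19, 24, 28, 30, 28, 29, 30, 31, 50, 87, 102, 95, 79, 78, 75, 75, 73, 79, 89, 97, 104, 101]
210 [172, 178, 186, 188, 185, 173, 150, 109, 62, 31, 30, 28, 27, 37, 38, 40, 35, 34, 50, 91, 108, 112, 112, 111, 106, 102, 101, 101, 108, 115, 115, 113]
212 [171, 175, 186, 189, 185, 174, 153, 113, 67, 28, 29, 31, 35, 56, 66, 73, 66, 56, 58, 90, 107, 111, 113, 116, 113, 116, 115, 113, 112, 115, 115, 115]
216 [172, 174, 181, 187, 184, 179, 157, 122, 74, 36, 25, 41, 67, 80, 82, 77, 79, 75, 71, 90, 108, 114, 116, 115, 114, 115, 116, 116, 116, 118, 115, 115]
220 [171, 168, 178, 187, 189, 178, 161, 127, 81, 40, 29, 36, 65, 78, 80, 81, 79, 75, 75, 88, 102, 113, 113, 114, 116, 117, 115, 116, 116, 115, 117, 115]
[[0.5146, 0.1588], [0.5239, 0.1603]]
[[0.5148, 0.157], [0.5242, 0.1585]]
[[0.5151, 0.1552], [0.5245, 0.1568]]
end col 314 [91, 89, 94, 92, 96, 113, 146, 171, 181, 184, 182, 168, 128, 71, 27, 26, 23, 24, 29, 30, 34]
cam [0.51137847 0.22124879 0.29623052] box-frame xy of tip rel groove mid [0.00102713 0.08947461]
[-0.00480808  0.09303918] [0.00467187 0.09280395] [-0.00254575  0.09654781]
```

```bash
python3 -m pendant '[0,0,-0.0012,0.004,0, 0,0,-0.0012,0.008,0, 0,0,-0.0012,0.012,0, 0,0,-0.0012,0.015,0, 0,0,-0.0012,0.0172,0, 0,0,-0.0012,0.0172,0]'
python3 - <<'E'
from h import *
s=ctrl.sense();b=.1886;R=np.array([[np.cos(b),-np.sin(b)],[np.sin(b),np.cos(b)]])
print(R.T@(s['tool_pos'][:2]-[.537,.0665]),s['tool_pos'][2]-.0752,s['wrist_force'],s['tcp_rot'])
f=imaging.grab_frame("wrist");a=f['pixels'].mean(2)
for v in (204,206,210,212,214,216,218,220,222,224):print(v,a[v,304:326].round().astype(int).tolist())
E
```

```text
time_s: 9.07
tool_pos: [0.5197, 0.1546, 0.1356]
tcp_rot: [-3.141, 0.0, 1.736]
wrist_force: [-0.6, -1.1, 0.2]
opening: 0.171
grasp_force: 58.4
[-0.0004379   0.08974987] 0.06040661195216539 [-0.64151471 -1.10314149  0.22907049] [-3.14131289e+00  1.23616118e-04  1.73578572e+00]
204 [183, 188, 189, 183, 168, 140, 108, 68, 56, 55, 52, 49, 50, 48, 47, 44, 42, 43, 46, 40, 42, 36]
206 [181, 191, 191, 184, 169, 145, 101, 56, 23, 16, 27, 32, 32, 27, 30, 28, 31, 29, 30, 37, 42, 39]
210 [177, 190, 190, 184, 171, 150, 111, 61, 28, 20, 31, 30, 35, 34, 34, 26, 28, 19, 39, 73, 97, 105]
212 [174, 188, 189, 185, 173, 147, 113, 67, 32, 30, 36, 48, 67, 71, 64, 56, 35, 20, 33, 50, 69, 77]
214 [172, 186, 190, 184, 174, 154, 116, 69, 27, 38, 56, 73, 78, 81, 80, 73, 63, 43, 35, 59, 64, 69]
216 [168, 186, 189, 186, 175, 156, 121, 75, 33, 33, 64, 79, 82, 80, 80, 77, 66, 45, 47, 79, 93, 100]
218 [167, 185, 189, 186, 178, 159, 124, 78, 33, 32, 65, 77, 84, 79, 79, 78, 64, 45, 48, 85, 100, 112]
220 [168, 185, 190, 186, 176, 156, 124, 75, 38, 40, 67, 78, 81, 79, 80, 76, 68, 49, 52, 85, 102, 112]
222 [177, 186, 189, 185, 173, 152, 119, 78, 55, 56, 74, 85, 87, 84, 88, 89, 82, 68, 67, 86, 106, 112]
224 [174, 180, 185, 177, 158, 125, 100, 87, 85, 85, 92, 96, 95, 99, 99, 99, 102, 98, 97, 100, 100, 101]
```

```bash
python3 -m pendant '[0,-0.00375,0.0001,0,0, 0,-0.0075,0.0002,0,0, 0,-0.01125,0.0003,0,0, 0,-0.015,0.0004,0,0, 0,-0.01875,0.0005,0,0, 0,-0.0225,0.0005,0,0, 0,-0.02625,0.0006,0,0, 0,-0.03,0.0007,0,0, 0,-0.03375,0.0008,0,0, 0,-0.0375,0.0009,0,0]'
cat > chk.py <<'E'
from h import *
s=ctrl.sense();b=.1886;R=np.array([[np.cos(b),-np.sin(b)],[np.sin(b),np.cos(b)]])
print(R.T@(s['tool_pos'][:2]-[.537,.0665]),s['tool_pos'][2]-.0752,s['tcp_rot'][2])
E
python3 chk.py
```

```text
time_s: 10.38
tool_pos: [0.5269, 0.1175, 0.1358]
tcp_rot: [-3.142, 0.0, 1.736]
wrist_force: [0.4, 0.2, 0.7]
opening: 0.174
grasp_force: 58.4
[-0.00035718  0.0520243 ] 0.060556359591380546 1.7358132805507365
```

```bash
python3 -m pendant '[0,-0.00375,0.0001,0,0, 0,-0.0075,0.0002,0,0, 0,-0.01125,0.0003,0,0, 0,-0.015,0.0004,0,0, 0,-0.01875,0.0005,0,0, 0,-0.0225,0.0005,0,0, 0,-0.02625,0.0006,0,0, 0,-0.03,0.0007,0,0, 0,-0.03375,0.0008,0,0, 0,-0.0375,0.0009,0,0]'
python3 chk.py
python3 -m pendant '[0,-0.00375,0.0001,0,0, 0,-0.0075,0.0002,0,0, 0,-0.01125,0.0003,0,0, 0,-0.015,0.0004,0,0, 0,-0.01875,0.0005,0,0, 0,-0.0225,0.0005,0,0, 0,-0.02625,0.0006,0,0, 0,-0.03,0.0007,0,0, 0,-0.03375,0.0008,0,0, 0,-0.0375,0.0009,0,0]'
python3 chk.py
python3 - <<'E'
from h import *
f=imaging.grab_frame("wrist");a=f['pixels'].mean(2)
for v in (204,210,212,214,216,218,220):print(v,a[v,304:326].round().astype(int).tolist())
E
```

```text
time_s: 11.62
tool_pos: [0.534, 0.0807, 0.1358]
tcp_rot: [3.142, 0.0, 1.736]
wrist_force: [0.3, -0.3, -0.7]
opening: 0.169
grasp_force: 58.4
[-0.000306    0.01452316] 0.06059419343859794 1.7358510215098113
time_s: 12.88
tool_pos: [0.541, 0.0439, 0.1358]
tcp_rot: [3.142, 0.0, 1.736]
wrist_force: [-0.9, -0.5, 0.2]
opening: 0.172
grasp_force: 58.4
[-0.00029887 -0.02300104] 0.06058196492659394 1.7358108256457614
204 [191, 199, 202, 198, 186, 166, 125, 71, 25, 22, 28, 42, 35, 39, 40, 35, 34, 29, 60, 95, 120, 126]
210 [184, 197, 199, 196, 187, 170, 135, 83, 38, 28, 29, 36, 40, 40, 37, 30, 17, 19, 50, 88, 110, 110]
212 [183, 196, 200, 197, 190, 172, 138, 87, 36, 21, 36, 61, 69, 73, 68, 58, 33, 20, 28, 60, 77, 83]
214 [184, 197, 200, 198, 190, 175, 144, 86, 45, 35, 64, 85, 88, 84, 81, 77, 58, 38, 33, 52, 72, 80]
216 [193, 198, 201, 199, 192, 178, 146, 96, 51, 45, 76, 89, 93, 87, 83, 79, 64, 45, 50, 68, 96, 107]
218 [193, 198, 201, 200, 194, 178, 147, 103, 54, 48, 70, 91, 95, 94, 90, 86, 73, 47, 49, 78, 109, 125]
220 [193, 196, 200, 201, 197, 181, 153, 104, 52, 40, 73, 89, 93, 90, 91, 87, 83, 57, 45, 68, 104, 128]
```

```bash
python3 -m pendant '[0,-0.00375,0.0001,0,0, 0,-0.0075,0.0002,0,0, 0,-0.01125,0.0003,0,0, 0,-0.015,0.0004,0,0, 0,-0.01875,0.0005,0,0, 0,-0.0225,0.0005,0,0, 0,-0.02625,0.0006,0,0, 0,-0.03,0.0007,0,0, 0,-0.03375,0.0008,0,0, 0,-0.0375,0.0009,0,0]'
python3 -m pendant '[0,-0.00375,0.0001,0,0, 0,-0.0075,0.0002,0,0, 0,-0.01125,0.0003,0,0, 0,-0.015,0.0004,0,0, 0,-0.01875,0.0005,0,0, 0,-0.0225,0.0005,0,0, 0,-0.02625,0.0006,0,0, 0,-0.03,0.0007,0,0, 0,-0.03,0.0007,0,0, 0,-0.03,0.0007,0,0]'
python3 chk.py
python3 -m pendant '[0,0,0,-0.01,0, 0,0,0,-0.03,0, 0,0,0,-0.056,0, 0,0,0,-0.056,0,0,0,0,-0.056,0]'
python3 - <<'E'
from h import *
print(totool([0.5202,-.1982,0.192]).round(4))
E
```

```text
time_s: 14.18
tool_pos: [0.548, 0.007, 0.1358]
tcp_rot: [-3.142, 0.0, 1.736]
wrist_force: [-0.2, -0.4, -0.1]
opening: 0.169
grasp_force: 58.4
time_s: 15.42
tool_pos: [0.5536, -0.0221, 0.1358]
tcp_rot: [-3.142, -0.0, 1.736]
wrist_force: [-0.1, -0.2, -0.0]
opening: 0.168
grasp_force: 58.4
[-0.00028086 -0.09012177] 0.06055556063223673 1.7359203760185884
time_s: 16.05
tool_pos: [0.5533, -0.022, 0.1915]
tcp_rot: [-3.141, -0.0, 1.736]
wrist_force: [0.2, -0.1, -1.2]
opening: 0.167
grasp_force: 58.4
[-0.1684 -0.0617 -0.0005]
```

```bash
python3 -m pendant '[0,-0.04,-0.015,0,0, 0,-0.085,-0.031,0,0, 0,-0.13,-0.048,0,0, 0,-0.16,-0.059,0,0, 0,-0.1685,-0.0617,0,0, 0,-0.1685,-0.0617,0,0, 0,-0.1685,-0.0617,0,0, 0,-0.1685,-0.0617,0,0]'
python3 - <<'E'
from h import *
print(totool([0.5202,-.1982,0.0835]).round(4))
E
```

```text
time_s: 17.05
tool_pos: [0.5209, -0.1971, 0.1916]
tcp_rot: [-3.142, -0.001, 1.738]
wrist_force: [1.2, -0.5, -0.2]
opening: 0.174
grasp_force: 58.5
[-0.0011 -0.0008  0.1081]
```

```bash
python3 -m pendant '[0,-0.001,-0.0007,0.02,0, 0,-0.001,-0.0007,0.045,0, 0,-0.001,-0.0007,0.06,0, 0,-0.001,-0.0007,0.075,0, 0,-0.001,-0.0007,0.09,0, 0,-0.001,-0.0007,0.1,0, 0,-0.001,-0.0007,0.106,0, 0,-0.001,-0.0007,0.108,0, 0,-0.001,-0.0007,0.108,0, 0,-0.001,-0.0007,0.108,0]'
```

```text
time_s: 18.3
tool_pos: [0.5202, -0.1998, 0.0842]
tcp_rot: [3.141, 0.0, 1.736]
wrist_force: [-0.0, 0.2, -0.9]
opening: 0.171
grasp_force: 58.5
```

Lower the last millimetre to contact, then release.

```bash
python3 -m pendant '[0,0.001,0,0.001,0, 0,0.001,0,0.0015,0, 0,0.001,0,0.0015,0]'
python3 -m pendant '[0.3,0,0,0,0, 0.6,0,0,0,0, 1,0,0,0,0, 1,0,0,0,0, 1,0,0,0,0,1,0,0,0,0]'
python3 -m pendant '[1,0,0,-0.03,0, 1,0,0,-0.08,0, 1,0,0,-0.12,0, 1,0,0,-0.12,0, 1,-0.025,0,-0.165,0, 1,-0.025,0,-0.165,0, 1,-0.025,0,-0.165,0]'
python3 - <<'E'
from h import *
f=imaging.grab_frame("wrist");h=imaging.grab_frame("scene")
a=cv2.resize(f['pixels'][140:400,200:440],(480,520),interpolation=cv2.INTER_CUBIC)
b=cv2.resize(h['pixels'][240:320,360:440],(320,320),interpolation=cv2.INTER_CUBIC);b=np.pad(b,((0,200),(0,0),(0,0)))
cv2.imwrite('pics/w6.png',np.hstack([a,b])[:,:,::-1])
b=.1886;mid=np.array([.537,.0665])+.029*np.array([np.cos(b),np.sin(b)]);print(mid)
print(totool([mid[0],mid[1],.17]),totool([mid[0],mid[1],.1-.0187]))
E
```

```text
time_s: 18.68
tool_pos: [0.5201, -0.199, 0.0831]
tcp_rot: [3.141, 0.0, 1.736]
wrist_force: [-1.8, 0.0, 6.6]
opening: 0.169
grasp_force: 59.4
time_s: 19.42
tool_pos: [0.5198, -0.1987, 0.0823]
tcp_rot: [-3.142, 0.0, 1.736]
wrist_force: [-1.0, -0.4, 0.1]
opening: 0.998
grasp_force: 0.0
time_s: 20.3
tool_pos: [0.5233, -0.2228, 0.2462]
tcp_rot: [-3.14, -0.001, 1.736]
wrist_force: [-0.2, 0.1, 0.2]
opening: 1.001
grasp_force: 0.0
[0.56548576 0.07193703]
[0.28307005 0.09050672 0.07598156] [0.28293268 0.09070871 0.16468122]
```

View pics/w6.png

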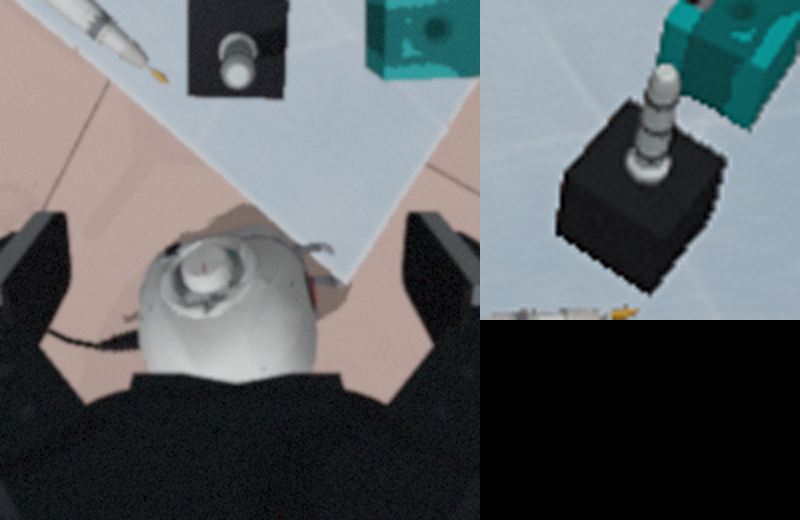

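```bash
python3 -m pendant '[1,0.045,0.014,0.01,-0.023, 1,0.1,0.032,0.02,-0.023, 1,0.155,0.05,0.03,-0.023, 1,0.21,0.067,0.05,-0.023, 1,0.255,0.082,0.07,-0.023, 1,0.283,0.0905,0.076,-0.023, 1,0.283,0.0905,0.076,-0.023, 1,0.283,0.0905,0.076,-0.023, 1,0.283,0.0905,0.076,-0.023]'
python3 - <<'E'
from h import *
f=imaging.grab_frame("wrist")
b=.1886;u=np.array([np.cos(b),np.sin(b),0]);w=np.array([-np.sin(b),np.cos(b),0]);m=np.array([.5655,.0719,.1])
o=f['pixels'].copy()
for k in (-1,1):
  p=proj(f,[m+.045*w+k*.005*u,m-.045*w+k*.005*u]);print(p);cv2.line(o,*[tuple(int(round(c)) for c in q) for q in p],(255,0,0),1)
cv2.imwrite('pics/w7.png',cv2.resize(o[100:400,190:450],(520,600))[:,:,::-1])
print(totool([.5655,.0719,.082]))
E
```

```text
time_s: 21.52
tool_pos: [0.5666, 0.069, 0.1714]
tcp_rot: [-3.142, 0.001, 1.757]
wrist_force: [0.1, 0.5, -0.0]
opening: 1.001
grasp_force: 0.0
[[308.78856785 151.36426352]
 [310.07377806 258.87241887]]
[[321.92837798 151.31857053]
 [321.87545117 258.83528788]]
[ 0.00291031 -0.00065259  0.08951423]
```

View pics/w7.png

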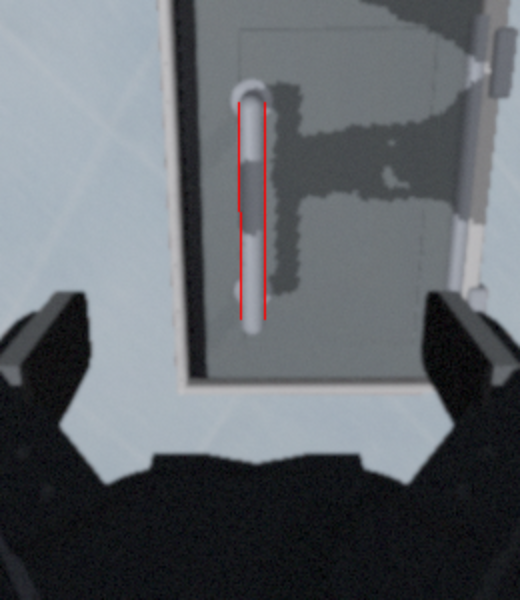

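```bash
python3 -m pendant '[1,0.001,-0.0005,0.03,0, 1,0.001,-0.0005,0.06,0, 1,0.001,-0.0005,0.08,0, 1,0.001,-0.0005,0.0885,0, 1,0.001,-0.0005,0.0885,0, 1,0.001,-0.0005,0.0885,0]'
python3 -m pendant '[0,0,0,0,0, 0,0,0,0,0, 0,0,0,0,0, 0,0,0,0,0, 0,0,0,0,0, 0,0,0,0,0, 0,0,0,0,0]'
```

```text
time_s: 22.32
tool_pos: [0.5668, 0.0715, 0.0837]
tcp_rot: [3.14, 0.0, 1.759]
wrist_force: [0.4, -0.2, 0.3]
opening: 1.001
grasp_force: 0.0
time_s: 23.2
tool_pos: [0.5644, 0.0713, 0.0828]
tcp_rot: [-3.138, -0.001, 1.759]
wrist_force: [-5.1, 0.7, 6.2]
opening: 0.092
grasp_force: 58.6
```

```bash
python3 -m pendant '[0,0,0.0016,-0.0042,0, 0,0,0.0034,-0.0083,0, 0,0,0.0054,-0.0123,0, 0,0,0.0076,-0.0163,0, 0,0,0.0099,-0.0202,0, 0,0,0.0124,-0.0239,0, 0,0,0.015,-0.0275,0, 0,0,0.0178,-0.031,0, 0,0,0.0208,-0.0344,0, 0,0,0.0239,-0.0377,0]'
```

```text
time_s: 24.45
tool_pos: [0.5855, 0.0754, 0.1197]
tcp_rot: [-3.133, -0.001, 1.759]
wrist_force: [-12.1, -0.7, 2.8]
opening: 0.09
grasp_force: 58.4
```

```bash
python3 -m pendant '[0,0,0.0032,-0.0031,0, 0,0,0.0066,-0.0061,0, 0,0,0.0101,-0.0089,0, 0,0,0.0137,-0.0116,0, 0,0,0.0175,-0.0141,0, 0,0,0.0213,-0.0164,0, 0,0,0.0253,-0.0186,0, 0,0,0.0293,-0.0206,0, 0,0,0.0334,-0.0224,0, 0,0,0.0376,-0.0241,0]'
python3 -m pendant '[0,0,0,0,0, 0,0,0,0,0, 0,0,0,0,0, 0,0,0,0,0]'
python3 - <<'E'
from h import *
s=ctrl.sense();b=.1886;u=np.array([np.cos(b),np.sin(b)])
h=np.array([.537,.0665])+.126*u
d=(s['tool_pos'][:2]-h)@u;print('bar rel hinge',d,s['tool_pos'][2]+.0187-.065,s['wrist_force'],s['tcp_rot'])
print('angle',np.degrees(np.arctan2(s['tool_pos'][2]+.0187-.065,-d))-19.84)
f=imaging.grab_frame("scene");g=imaging.grab_frame("top")
cv2.imwrite('pics/s8.png',np.hstack([cv2.resize(f['pixels'][100:260,250:410],(400,400)),cv2.resize(g['pixels'][130:230,240:340],(400,400))])[:,:,::-1])
E
```

```text
time_s: 25.7
tool_pos: [0.6254, 0.0832, 0.1463]
tcp_rot: [-3.139, -0.001, 1.759]
wrist_force: [-7.3, -1.1, 9.3]
opening: 0.095
grasp_force: 62.0
time_s: 26.2
tool_pos: [0.6273, 0.0834, 0.1468]
tcp_rot: [3.14, -0.001, 1.759]
wrist_force: [-6.7, 0.5, 11.5]
opening: 0.093
grasp_force: 62.0
bar rel hinge -0.03415057320082039 0.1004785596385826 [-6.69798902  0.46400695 11.52433674] [ 3.13959584e+00 -8.38313259e-04  1.75900469e+00]
angle 51.388170763348725
```

View pics/s8.png

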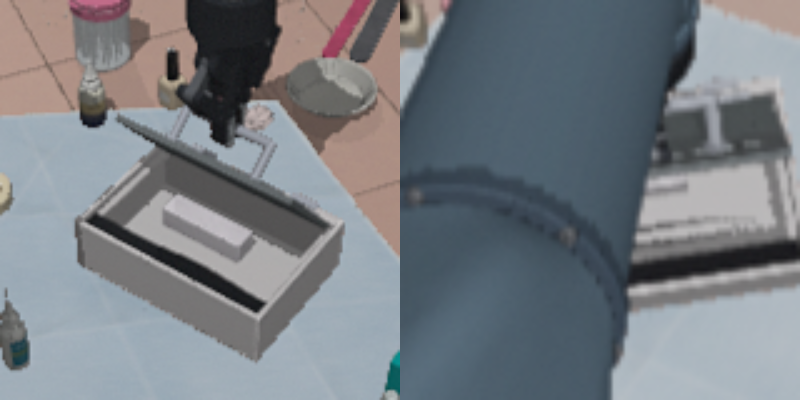

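```bash
python3 -c "
from workcell import order,ctrl
print(ctrl.sense()['time_s']);print(order.sign_off())"
```

```text
26.3
the job is handed in; nothing more can be done
None
```

I handed the job in at 26.3 s: the pick tip ran the seam left to right at about 3 cm/s, the pick is back down in its black stand, and the gripper holds the lid open at about 51° by my estimate.

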